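Unlock the microtome feed spindle and hold it drawn up for oiling

TASK

The feed spindle of the microtome needs oiling: pull its lock pin out of the front of the unit by the upright tab, lay the pin flat in the open notch beside the bore, tab outwards, and let go of it. Then take the spindle by its black knob and draw it straight up, without forcing it against its bore, about 45 mm, until the whole groove stands just clear of the top of the block, and finish while still holding it there with its lower part in the bore. Leave the carton, tape roll and pot where they are.

Things in the scene. Friction and masses are not known exactly. Their poses are not given: they have to be found in the camera images.
- unit: Feed unit, fixed: cream block 80 x 80 x 100 mm (x, y to 40 mm from the origin) on an aluminium foot 155 x 140 x 6 mm. Origin on the bench under the axis of the upright round bore; z up; -x is the pin side, roughly towards the robot; +y is the notch side. An aluminium ledge, top at z = 61 mm, carries the pin's tab in front of the block: x = -95 to -40 mm, y = -20 to 66 mm.
- bore_top (a point): Centre of the bore's mouth in the block's top face, 100 mm above the bench. Bore 23 mm in diameter, its floor 6 mm above the bench.
- slot (a point): Mouth of the pin slot in the block's -x face, centre of the slot's floor: at (-40, 0, 61) mm in the unit's frame. The slot is 12 mm wide and 12 mm high, runs along the unit's x, solid block above it; its floor is level with the ledge.
- notch (a point): Centre of the floor of the parking notch, (-10, 52, 61) mm in the unit's frame. Open-topped trough along x: y = 44 to 60 mm, x = -40 to 8 mm, walls 12 mm high, closed at x = 8 mm, open to -x, floor level with the ledge. The block (100 mm high) stands right beside it at y under 40 mm. Park the pin with its origin near (-72, 52, 61) mm, same yaw as the unit.
- pin: Lock pin, loose, steel, 0.08 to 0.15 kg: upright tab 20 (x) x 12 (y) x 51 mm high with a square shank 10 x 10 mm from the tab's foot along +x, x = 10 to 66.5 mm. Origin: centre of the tab's underside, level with the shank's underside. At the start fully in: origin at (-72, 0, 61) mm in the unit's frame, same yaw, tip in the spindle's groove. Drawn 35 mm to the unit's -x it is out.
- tab (a point): Grip point in the pin's tab, 41 mm above the pin's underside, 10 mm below the tab's top (102 mm above the bench at the start). Pinch across the 12 mm thickness (y).
- tip (a point): Centre of the end face of the pin's shank, 66.5 mm along x from the pin's origin and 5 mm up.
- spindle: Feed spindle, loose, upright in the oiled bore, 0.5 mm play all round (it binds if pushed sideways), steel, 0.25 to 0.49 kg: shaft 22 mm across, 110 mm long, groove 14 mm high from 54 to 68 mm above the foot, round black knob on top. Origin: centre of the foot, at first 6 mm above the bench. Lifted 40 mm, the groove's lower edge is level with the block's top. Drops if let go.
- knob (a point): Centre of the spindle's knob (30 mm across, 24 mm high), on the axis, 122 mm above the foot (128 mm above the bench at the start).
- carton: White card carton 100 x 100 x 45 mm, a bystander. Origin at the centre of its underside.
- tape: Roll of green tape, 90 mm across, 20 mm high, lying flat, a bystander. Origin at the centre of its underside.
- pot: White specimen pot with a black cap, 36 mm across, 50 mm high, a bystander. Origin at the centre of its underside.
Mind the look-alikes: they are no part of the job. What is meant by the pin is not brown, and is the smaller of those in its own colour.

How it is judged:
By the outcome, as a careful person would: the job done as asked, in the order asked, and still so for the second after the job is handed in, while the arm keeps its last pose, push and grip.
It also fails if it takes over 51 s, if anything falls off the work surface, if the arm or the gripper's body presses on something with over 40 N, if the wrist force passes 120 N, or if a joint passes its speed limit or range.

ROBOT

A 7-joint arm with a two-finger parallel gripper is mounted at the origin on the work surface. World frame = base frame: x ahead of the robot, y to its left, z up, the work surface at z = 0. Lengths are in m, angles in rad, forces in N, time in s.
With the tool pointing down it reaches from about 0.35 to 0.9 m from the base axis. Payload 7.2 kg.
Tool frame: the origin (TCP) lies on the centre line of the jaws, within the pads' length; the fingertips stand 14 mm ahead of it and the grasp point (between the pads) lies 5 mm behind it; z points along the fingers, y is the line along which they close (so a half turn about z gives the same grasp; the last joint's range is limited). The gripper opens to 88 mm and grips with 3 to 60 N. Pads are 20 mm wide; open, the fingers measure 115 mm over their backs; the gripper's body (75 mm by 178 mm) begins 61 mm behind the grasp point.
Start: joints at [-0.068, 0.411, -0.013, 1.596, 0.006, 1.134, -0.082], TCP at [0.625, -0, 0.237] pointing down, gripper open.
Joint ranges: [-2.95, 2.95], [-0.29, 1.99], [-1.47, 1.44], [0.14, 2.54], [-1.03, 4.17], [0.13, 1.85], [-2.86, 2.86]. Speed limits (rad/s): [2.39, 2.39, 3.01, 3.01, 3.14, 3.14, 3.14].

INTERFACE

Orientations are given as a rotation vector (axis times angle).
In Python, from rig import ctrl, optics gives the robot as it stands.
- The arm moves only by the tool arm_command, never from a script. Its argument "series" is a list of rows, each an object with "delta_pos": the shift along the tool's x, y, z in mm, a list of three; "roll": the turn about the tool's z in degrees. A call has 1 to 20 rows; each row is the pose to reach, as a shift and turn from the pose commanded when the call began, along the tool's axes at that moment; what a row does not reach only later rows make up. A row lasts 1/12 s, in which the tool goes at most 41.7 mm and 7.16 degrees, less where a joint would pass 70% of its speed; a pose out of reach is approached as far as the arm can. A call with a gripper value outside its range is refused whole. "grip" is the closure, from -1 (fully open) to 1 (shut), set as the call begins (left out, the last holds). The fingers move at their own pace and stop on an object; "force" is the grip in N (left out, the last holds). Time passes only in rows, so rows that repeat a pose let the fingers close. It gives the time, the measured TCP pose, the force and the opening at its end, in the units of the state.
- ctrl.get_obs(): the state, without advancing time (a new reading comes with each control period).
- optics.read_camera(name): name is "scene" or "side" or "wrist"; returns a dict with "pixels" (480x640x3 uint8, red, green, blue), "range_z" (480x640 float32, m along the optical axis (not along the pixel's ray), 0 where there is no reading), "intrinsics" (3x3 intrinsics, pixels), "R" (3x3) and "t" (3): a world point X has camera coordinates R X + t. Camera axes: x right, y down, z forward; pixel columns grow to the right and rows downward; lengths in m; the calibration is good to about 2 mm. A picture is of the moment at which its call begins.
- ctrl.close_job(): hands the job in, once; it reports no verdict.
The state is a dict: "time": time; "qpos": joint angles; "qd": joint speeds; "joint_torque": joint torques, N m; "eef_pos": TCP position; "orientation": TCP orientation; "contact_force": force on the tool from outside, world axes, zero at the start; "torque": the same for the moment, N m; "opening": finger opening in m.
Only numpy, scipy, OpenCV 4.12 (cv2) and the standard library are available. Lean on these libraries where they do the work, as an engineer would, in place of code of your own. Each camera call takes 0.05 s, during which the arm holds its last target. There are 200 camera calls.

## Working session

There is one attempt and no reset: what is moved stays moved. The work goes in short steps, Python scripts to look and compute and a tool call to move; the robot and the scene stay as the last step left them, time stands still between calls to the robot, and variables do not carry over. Pictures are saved under pics/ and viewed, on a budget of 10 in all, crops included, one or two more only if the job needs it, and the job is handed in when it is done.

Besides the shell and the picture viewer there is one more tool, called as a command line: name --argument value ..., lists and objects as JSON in quotes. arm_command: Moves the arm, as the interface text tells. Its arguments: {"type":"object","properties":{"series":{"type":"array"},"grip":{"type":"number"},"force":{"type":"number"}},"required":["series"]}

```bash
mkdir -p pics; cat > h.py <<'E'
import numpy as np, cv2
from rig import ctrl, optics
def cam(n):
    c=optics.read_camera(n); return c
def save(c,f): cv2.imwrite('pics/'+f,cv2.cvtColor(c['pixels'],cv2.COLOR_RGB2BGR))
def cloud(c):
    z=c['range_z']; v,u=np.mgrid[:480,:640]
    p=np.stack([u,v,np.ones_like(u)],-1)@np.linalg.inv(c['intrinsics']).T*z[...,None]
    return (p-c['t'])@c['R']
E
python3 - <<'E'
from h import *
for n in ['scene','side']:
    c=cam(n); save(c,n+'0.png'); np.savez(n+'0.npz',**c)
print(ctrl.get_obs())
E
```

```text
{'time': 0.1, 'qpos': array([-0.06821051,  0.41182974, -0.01267978,  1.59691621,  0.00562373,
        1.13429676, -0.08220633]), 'qd': array([ 8.46978714e-04, -2.69668259e-03,  2.77206596e-04, -1.24734562e-03,
       -2.77233728e-03,  3.39395051e-03,  4.42068620e-05]), 'joint_torque': array([ 1.90722414e-03, -5.89100254e+01,  6.43606726e-01, -2.91709310e+01,
       -5.37973386e-02,  1.45046425e-02,  7.40053088e-05]), 'eef_pos': array([ 6.24587058e-01, -5.54211817e-05,  2.35905281e-01]), 'orientation': array([-2.22079423e+00, -2.22081345e+00,  1.71227995e-03]), 'contact_force': array([-0.17368134,  0.52571288, -1.45564232]), 'torque': array([-0.01016374, -0.00551391, -0.00349386]), 'opening': 0.08785255069024242}
```

View pics/scene0.png

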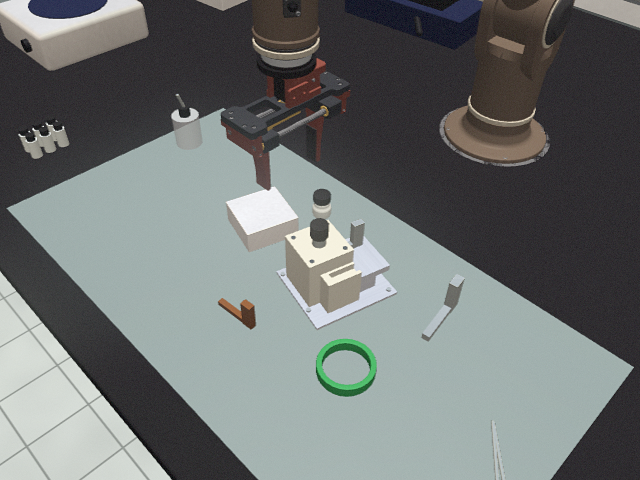

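View pics/side0.png

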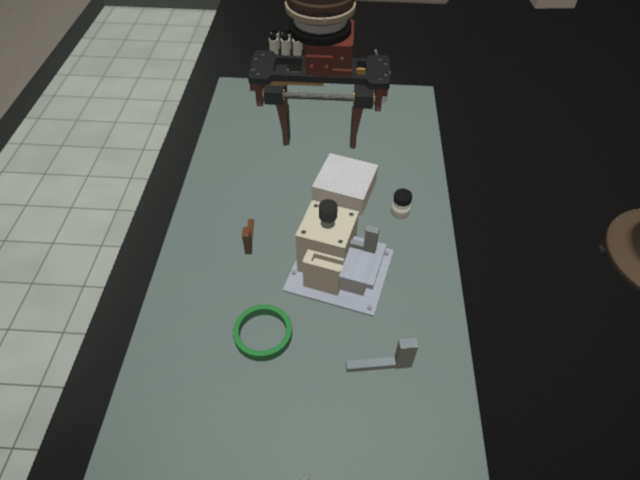

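The scene shows three pin-like things: a grey one in the unit (scene 357,232; side 371,238), a larger grey one loose on the bench (scene 445,305; side 385,358), and a brown one (scene 237,312; side 248,238). The one in the unit fits: it is not brown and is the smaller grey. I'll measure it and take a confirming crop.

```bash
python3 - <<'E'
from h import *
for n in ['scene','side']:
    c=dict(np.load(n+'0.npz')); P=cloud(c); rgb=c['pixels'].astype(int)
    hsv=cv2.cvtColor(c['pixels'],cv2.COLOR_RGB2HSV)
    near=(P[...,0]>.3)&(P[...,0]<.9)&(abs(P[...,1])<.4)
    cream=near&(abs(P[...,2]-.1)<.004)&(hsv[...,1]>25)&(hsv[...,2]>130)
    k,l,s,_=cv2.connectedComponentsWithStats(cream.astype(np.uint8)); i=1+s[1:,4].argmax()
    q=P[l==i]; r=cv2.minAreaRect((q[:,:2]*1000).astype(np.float32)); print(n,'top',r,q[:,2].mean())
    ctr=np.array(r[0])/1000
    d=np.hypot(P[...,0]-ctr[0],P[...,1]-ctr[1])
    m=near&(P[...,2]>.115)&(P[...,2]<.145)&(d<.04)&(rgb.max(-1)<90)
    t=m&(P[...,2]>.1365)
    print('knob top',P[t].mean(0),t.sum(), 'all',P[m].min(0),P[m].max(0))
    m=near&(P[...,2]>.075)&(P[...,2]<.118)&(d>.05)&(d<.11)&(hsv[...,1]<40)
    t=m&(P[...,2]>.1095)&(P[...,2]<.1145)
    print('tab',P[m].min(0),P[m].max(0),m.sum(),'top',P[t].mean(0),t.sum(),cv2.minAreaRect((P[t][:,:2]*1000).astype(np.float32)))
a=cv2.imread('pics/scene0.png')[190:350,220:480]; b=cv2.imread('pics/side0.png')[200:380,230:430]
cv2.imwrite('pics/crop.png',np.hstack([cv2.resize(a,(440,360)),cv2.resize(b,(360,360))]))
E
```

```text
scene top ((633.7267456054688, 62.786163330078125), (57.38374710083008, 110.67391204833984), 30.95747947692871) 0.09837343364743172
knob top [0.6113022  0.05008614 0.13976583] 190 all [0.5972939  0.03564041 0.11544873] [0.62559414 0.06558754 0.14379297]
tab [ 0.53030326 -0.00233509  0.07500147] [0.64121338 0.1210377  0.11504656] 779 top [0.54064219 0.06791966 0.11163816] 74 ((540.9125366210938, 67.4998779296875), (13.982353210449219, 20.769306182861328), 84.46175384521484)
side top ((605.3101196289062, 48.578102111816406), (82.63079833984375, 80.46096801757812), 75.19654083251953) 0.09961494038286585
knob top [0.60567425 0.05077733 0.13957009] 221 all [0.59208622 0.03559495 0.11592842] [0.61947384 0.06580684 0.14198568]
tab [0.52475276 0.00140139 0.07509224] [0.65387605 0.11987213 0.1140652 ] 406 top [0.53568376 0.06819221 0.11159671] 83 ((535.65771484375, 67.76787567138672), (13.600582122802734, 19.596086502075195), 76.35234832763672)
```

View pics/crop.png

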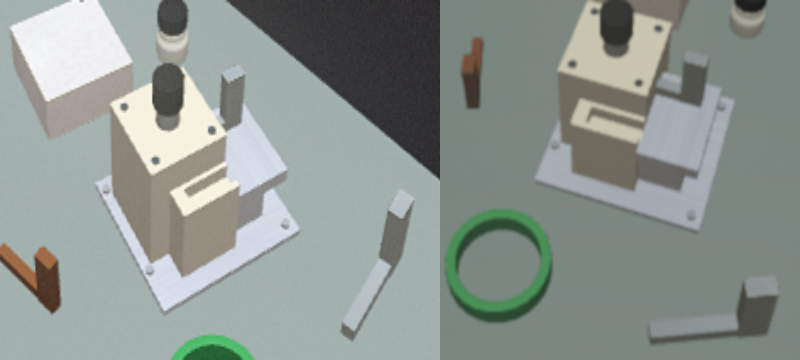

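The crop confirms it: the small grey tab (crop 232,98 and 695,80) sits on the ledge with its shank in the block. The other grey pin lies loose and is clearly bigger. The unit is at about (0.608, 0.050) with yaw about -14°. I'll move above the tab.

arm_command --series '[{"delta_pos": [8, -10, 0], "roll": -6}, {"delta_pos": [16, -20, 0], "roll": -12}, {"delta_pos": [24, -30, 0], "roll": -18}, {"delta_pos": [32, -40, 0], "roll": -24}, {"delta_pos": [40, -50, 0], "roll": -30}, {"delta_pos": [48, -60, 0], "roll": -36}, {"delta_pos": [56, -70, 0], "roll": -42}, {"delta_pos": [64, -80, 0], "roll": -48}, {"delta_pos": [68, -87, 0], "roll": -54}, {"delta_pos": [68, -87, 0], "roll": -60}, {"delta_pos": [68, -87, 0], "roll": -66}, {"delta_pos": [68, -87, 0], "roll": -72}, {"delta_pos": [68, -87, 0], "roll": -75.5}, {"delta_pos": [68, -87, 0], "roll": -75.5}, {"delta_pos": [68, -87, 0], "roll": -75.5}]' --grip -1

```text
time: 1.35
eef_pos: [0.5378, 0.0678, 0.2364]
orientation: [-0.4, -3.115, 0.0]
contact_force: [0.1, -0.5, -0.3]
opening: 0.0874
```

```bash
python3 - <<'E'
from h import *
c=cam('wrist'); save(c,'w1.png'); np.savez('w1.npz',**c)
o=ctrl.get_obs(); print(o['time'],o['eef_pos'],o['orientation'],o['contact_force'],o['torque'],o['qpos'])
E
```

```text
1.4 [0.53785983 0.06785593 0.23642777] [-4.00431608e-01 -3.11549881e+00  1.65263783e-04] [-0.04904961 -0.28990926  0.44992875] [ 0.11641447 -0.03389054  0.03766165] [ 0.02117203  0.28930474 -0.29070673  1.7832884   0.09262381  1.08276491
  1.01348995]
```

View pics/w1.png

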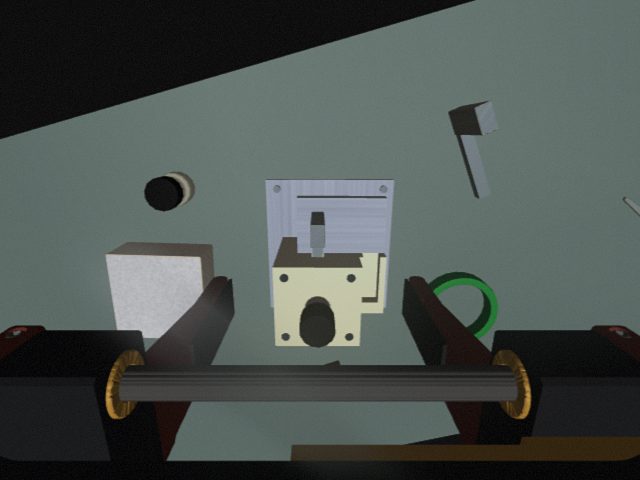

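The wrist view shows the tab (318,218), the block top (318,305), the knob (318,320) and the notch (372,275). The block edges are parallel to the image, so the yaw fits. Now for the numbers.

```bash
python3 - <<'E'
from h import *
from scipy.spatial.transform import Rotation as R
c=dict(np.load('w1.npz')); P=cloud(c); hsv=cv2.cvtColor(c['pixels'],cv2.COLOR_RGB2HSV)
o=ctrl.get_obs(); T=R.from_rotvec(o['orientation']).as_matrix(); print(T.round(3))
L=(P-o['eef_pos'])@T*1000  # tool frame mm
v,u=np.mgrid[:480,:640]
def rep(n,m):
    r=cv2.minAreaRect((L[m][:,:2]).astype(np.float32)); print(n,m.sum(),'world',P[m].mean(0).round(4),'tool',L[m].mean(0).round(1),'rect',np.round(r[0],1),np.round(r[1],1),round(r[2],1))
w=(u>260)&(u<400)&(v>180)&(v<350)
top=w&(abs(P[...,2]-.1)<.004)&(hsv[...,1]>25)&(hsv[...,2]>120)&(u<362); rep('block',top)
e=w&(abs(P[...,2]-.112)<.004)&(hsv[...,1]<60)&(v<240);rep('tab',e)
k=w&(P[...,2]>.136)&(P[...,2]<.145);rep('knob',k)
# ray-plane: tab top edges
def ray(u,v,z):
    d=c['R'].T@np.linalg.inv(c['intrinsics'])@[u,v,1]; C=-c['R'].T@c['t']; return C+d*(z-C[2])/d[2]
def comp(m,z,n):
    ys,xs=np.where(m); pts=np.array([ray(a,b,z) for a,b in [(xs.min()-.0,ys.min()),(xs.max()+1,ys.max()+1)]]); print(n,xs.min(),xs.max(),ys.min(),ys.max(),((pts-o['eef_pos'])@T*1000).round(1))
comp(e,.112,'tab');comp(top,.1,'block');comp(k,.14,'knob')
for r in (216,224):print(hsv[r,306:332,2].tolist())
E
```

```text
[[-0.967  0.253 -0.   ]
 [ 0.253  0.967 -0.   ]
 [ 0.    -0.    -1.   ]]
block 5131 world [0.6022 0.0503 0.1003] tool [-66.8  -0.7 136.1] rect [-52.7  -0.6] [122.2  80.1] 0.1
tab 239 world [0.5347 0.0681 0.1121] tool [  3.   -0.5 124.4] rect [ 2.7 -0.5] [13.1 11.6] 0.0
knob 973 world [0.6068 0.0491 0.1401] tool [-71.4  -0.7  96.3] rect [-72.3  -0.9] [28.7 28.6] 2.2
tab 310 324 224 239 [[  9.4  -6.2 124.4]
 [ -4.2   6.1 124.4]]
block 273 361 221 345 [[   8.9  -37.9  136.4]
 [-113.8   42.4  136.4]]
knob 299 334 313 346 [[-56.2 -14.7  96.4]
 [-87.4  14.3  96.4]]
[170, 171, 168, 173, 166, 105, 53, 48, 51, 49, 49, 50, 49, 52, 49, 51, 51, 60, 142, 170, 168, 170, 171, 170, 168, 170]
[175, 172, 175, 173, 122, 66, 54, 53, 53, 54, 53, 52, 52, 56, 56, 53, 54, 52, 76, 152, 177, 178, 173, 174, 175, 173]
```

arm_command --series '[{"delta_pos": [0.5, -0.5, 15], "roll": 0}, {"delta_pos": [0.5, -0.5, 30], "roll": 0}, {"delta_pos": [0.5, -0.5, 45], "roll": 0}, {"delta_pos": [0.5, -0.5, 60], "roll": 0}, {"delta_pos": [0.5, -0.5, 75], "roll": 0}, {"delta_pos": [0.5, -0.5, 90], "roll": 0}, {"delta_pos": [0.5, -0.5, 102], "roll": 0}, {"delta_pos": [0.5, -0.5, 112], "roll": 0}, {"delta_pos": [0.5, -0.5, 120], "roll": 0}, {"delta_pos": [0.5, -0.5, 127], "roll": 0}, {"delta_pos": [0.5, -0.5, 133], "roll": 0}, {"delta_pos": [0.5, -0.5, 137], "roll": 0}, {"delta_pos": [0.5, -0.5, 138], "roll": 0}, {"delta_pos": [0.5, -0.5, 138], "roll": 0}]'

```text
time: 2.57
eef_pos: [0.5374, 0.0677, 0.0986]
orientation: [-0.397, -3.116, 0.0]
contact_force: [-0.3, 0.7, -0.8]
opening: 0.0881
```

arm_command --series '[{"delta_pos": [0, 0, 0], "roll": 0}, {"delta_pos": [0, 0, 0], "roll": 0}, {"delta_pos": [0, 0, 0], "roll": 0}, {"delta_pos": [0, 0, 0], "roll": 0}, {"delta_pos": [0, 0, 0], "roll": 0}, {"delta_pos": [0, 0, 0], "roll": 0}, {"delta_pos": [0, 0, 0], "roll": 0}, {"delta_pos": [0, 0, 0], "roll": 0}, {"delta_pos": [0, 0, 0], "roll": 0}, {"delta_pos": [0, 0, 0], "roll": 0}, {"delta_pos": [0, 0, 0], "roll": 0}, {"delta_pos": [0, 0, 0], "roll": 0}]' --grip 1 --force 25

```text
time: 3.57
eef_pos: [0.5374, 0.0676, 0.0986]
orientation: [-0.396, -3.116, 0.0]
contact_force: [0.1, 0.5, -1.6]
opening: 0.012
```

arm_command --series '[{"delta_pos": [2, 0, 0], "roll": 0}, {"delta_pos": [5, 0, 0], "roll": 0}, {"delta_pos": [8, 0, 0], "roll": 0}, {"delta_pos": [11, 0, 0], "roll": 0}, {"delta_pos": [14, 0, 0], "roll": 0}, {"delta_pos": [17, 0, 0], "roll": 0}, {"delta_pos": [20, 0, 0], "roll": 0}, {"delta_pos": [23, 0, 0], "roll": 0}, {"delta_pos": [26, 0, 0], "roll": 0}, {"delta_pos": [29, 0, 0], "roll": 0}, {"delta_pos": [32, 0, 0], "roll": 0}, {"delta_pos": [35, 0, 0], "roll": 0}, {"delta_pos": [38, 0, 0], "roll": 0}, {"delta_pos": [41, 0, 0], "roll": 0}, {"delta_pos": [44, 0, 0], "roll": 0}, {"delta_pos": [46, 0, 0], "roll": 0}, {"delta_pos": [46, 0, 0], "roll": 0}]'

```text
time: 4.98
eef_pos: [0.4924, 0.0793, 0.0987]
orientation: [-0.396, -3.116, 0.0]
contact_force: [-0.3, 0.4, -0.4]
opening: 0.012
```

```bash
python3 - <<'E'
from h import *
c=cam('side'); w=cam('wrist'); o=ctrl.get_obs(); print(o['eef_pos'],o['contact_force'],o['opening'],o['time'])
a=cv2.resize(c['pixels'][170:330,250:450],(500,400)); b=cv2.resize(w['pixels'][150:390,200:400],(300,400))
save({'pixels':np.hstack([a,b])},'p2.png')
E
```

```text
[0.49292019 0.07915266 0.09870985] [ 0.41052649 -0.54556766 -2.14132733] 0.011807592907578025 5.0833
```

View pics/p2.png

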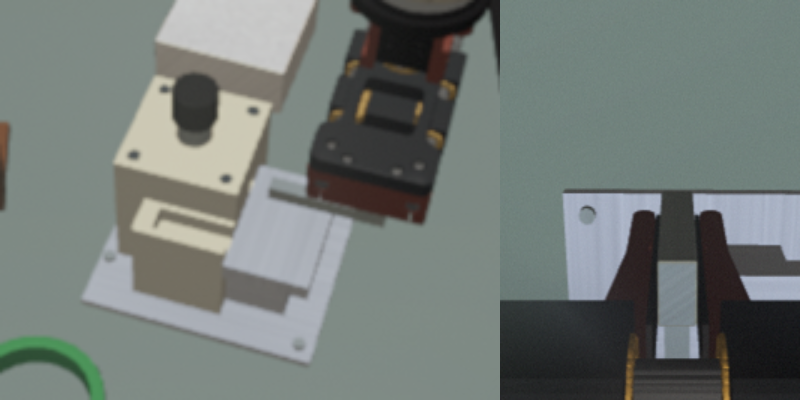

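The pin is out and level in the jaws, with the shank at (275–385, ~195) over the ledge and the spindle undisturbed. Next I lift it slightly, shift it across, slide it into the notch and lower it.

arm_command --series '[{"delta_pos": [0, 0, -2], "roll": 0}, {"delta_pos": [0, 0, -3], "roll": 0}, {"delta_pos": [0, 4, -3], "roll": 0}, {"delta_pos": [0, 10, -3], "roll": 0}, {"delta_pos": [0, 16, -3], "roll": 0}, {"delta_pos": [0, 22, -3], "roll": 0}, {"delta_pos": [0, 28, -3], "roll": 0}, {"delta_pos": [0, 34, -3], "roll": 0}, {"delta_pos": [0, 40, -3], "roll": 0}, {"delta_pos": [0, 46, -3], "roll": 0}, {"delta_pos": [0, 50, -3], "roll": 0}, {"delta_pos": [0, 52, -3], "roll": 0}, {"delta_pos": [0, 52, -3], "roll": 0}, {"delta_pos": [0, 52, -3], "roll": 0}]'

```text
time: 6.25
eef_pos: [0.5058, 0.1294, 0.1016]
orientation: [-0.396, -3.116, 0.0]
contact_force: [-0.6, 0.2, -1.3]
opening: 0.0116
```

```bash
python3 - <<'E'
from h import *
c=cam('side'); w=cam('wrist'); o=ctrl.get_obs(); print(o['eef_pos'],o['contact_force'],o['opening'],o['time'])
a=cv2.resize(c['pixels'][170:330,250:450],(500,400)); b=cv2.resize(w['pixels'][150:390,200:400],(300,400))
save({'pixels':np.hstack([a,b])},'p3.png')
E
```

```text
[0.50582174 0.1290595  0.10161221] [ 0.02234928 -0.52871169 -1.33521355] 0.011939221734246873 6.35
```

View pics/p3.png

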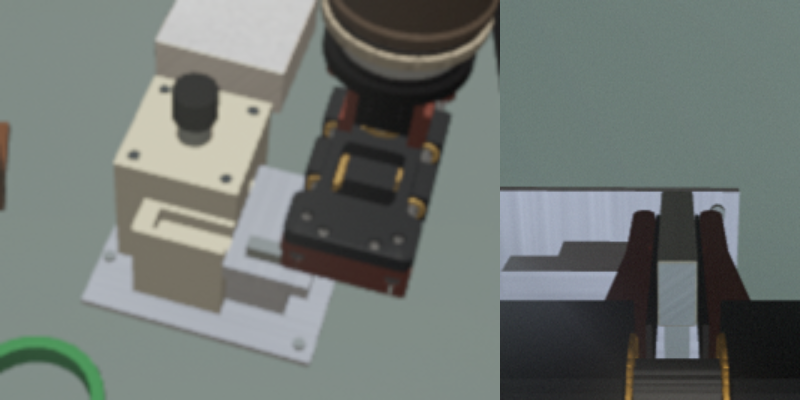

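The shank tip (250,245) lines up with the notch opening (235,235). I'll slide it in and lower it.

arm_command --series '[{"delta_pos": [-2, 0, 0], "roll": 0}, {"delta_pos": [-5, 0, 0], "roll": 0}, {"delta_pos": [-8, 0, 0], "roll": 0}, {"delta_pos": [-11, 0, 0], "roll": 0}, {"delta_pos": [-14, 0, 0], "roll": 0}, {"delta_pos": [-18, 0, 0], "roll": 0}, {"delta_pos": [-22, 0, 0], "roll": 0}, {"delta_pos": [-26, 0, 0], "roll": 0}, {"delta_pos": [-30, 0, 0], "roll": 0}, {"delta_pos": [-34, 0, 0], "roll": 0}, {"delta_pos": [-38, 0, 0], "roll": 0}, {"delta_pos": [-42, 0, 0], "roll": 0}, {"delta_pos": [-45, 0, 0], "roll": 0}, {"delta_pos": [-46, 0, 0], "roll": 0}, {"delta_pos": [-46, 0, 0], "roll": 0}, {"delta_pos": [-46, 0, 1], "roll": 0}, {"delta_pos": [-46, 0, 2], "roll": 0}, {"delta_pos": [-46, 0, 3], "roll": 0}, {"delta_pos": [-46, 0, 3], "roll": 0}]'

```text
time: 7.93
eef_pos: [0.5503, 0.1181, 0.0987]
orientation: [-0.396, -3.116, 0.0]
contact_force: [0.7, 0.1, -0.9]
opening: 0.0121
```

```bash
python3 - <<'E'
from h import *
o=ctrl.get_obs(); print(o['eef_pos'],o['orientation'],o['contact_force'],o['opening'],o['time'])
E
```

```text
[0.55025669 0.11806781 0.09865932] [-3.96083933e-01 -3.11647109e+00  7.41370245e-05] [ 0.65789303  0.07775461 -0.91355074] 0.012089993495229646 7.9333
```

arm_command --series '[{"delta_pos": [0, 0, 0], "roll": 0}, {"delta_pos": [0, 0, 0], "roll": 0}, {"delta_pos": [0, 0, 0], "roll": 0}, {"delta_pos": [0, 0, 0], "roll": 0}, {"delta_pos": [0, 0, 0], "roll": 0}, {"delta_pos": [0, 0, 0], "roll": 0}, {"delta_pos": [0, 0, 0], "roll": 0}, {"delta_pos": [0, 0, 0], "roll": 0}, {"delta_pos": [0, 0, -6], "roll": 0}, {"delta_pos": [0, 0, -14], "roll": 0}, {"delta_pos": [0, 0, -24], "roll": 0}, {"delta_pos": [0, 0, -36], "roll": 0}, {"delta_pos": [0, 0, -50], "roll": 0}, {"delta_pos": [0, 0, -65], "roll": 0}, {"delta_pos": [0, 0, -80], "roll": 0}, {"delta_pos": [0, 0, -95], "roll": 0}, {"delta_pos": [0, 0, -105], "roll": 0}, {"delta_pos": [0, 0, -110], "roll": 0}, {"delta_pos": [0, 0, -110], "roll": 0}]' --grip -1

```text
time: 9.52
eef_pos: [0.551, 0.1182, 0.2103]
orientation: [0.396, 3.114, 0.001]
contact_force: [-0.2, -0.4, 0.1]
opening: 0.0877
```

arm_command --series '[{"delta_pos": [-7, -5, 0], "roll": 0}, {"delta_pos": [-17, -12, 0], "roll": 0}, {"delta_pos": [-27, -19, 0], "roll": 0}, {"delta_pos": [-37, -26, 0], "roll": 0}, {"delta_pos": [-47, -33, 0], "roll": 0}, {"delta_pos": [-57, -40, 0], "roll": 0}, {"delta_pos": [-66, -47, 0], "roll": 0}, {"delta_pos": [-71, -51, 0], "roll": 0}, {"delta_pos": [-72, -52, 0], "roll": 0}, {"delta_pos": [-72, -52, 0], "roll": 0}, {"delta_pos": [-72, -52, 0], "roll": 0}]'

```text
time: 10.43
eef_pos: [0.6068, 0.0502, 0.2086]
orientation: [-0.396, -3.116, -0.001]
contact_force: [0.2, -0.4, 0.7]
opening: 0.0877
```

```bash
python3 - <<'E'
from h import *
from scipy.spatial.transform import Rotation as R
o=ctrl.get_obs(); print(o['time'],o['eef_pos'],o['orientation'],o['contact_force'],o['opening'])
T=R.from_rotvec(o['orientation']).as_matrix()
S=[]
for n in ['side','wrist','scene']:
    c=cam(n); S.append(c); P=cloud(c); L=(P-o['eef_pos'])@T*1000
    m=(abs(P[...,2]-.140)<.0035)&(np.hypot(L[...,0],L[...,1])<22)&(c['pixels'].max(-1)<110)
    r=cv2.minAreaRect(L[m][:,:2].astype(np.float32)) if m.sum()>5 else 0
    print(n,m.sum(),'knob tool',L[m].mean(0).round(1) if m.any() else 0,r)
    e=(abs(P[...,2]-.112)<.003)&(abs(L[...,0]-72)<20)&(abs(L[...,1]-52)<20)
    print('  tab',e.sum(),L[e].mean(0).round(1) if e.any() else 0)
a=cv2.resize(S[0]['pixels'][170:330,270:430],(400,400)); b=cv2.resize(S[1]['pixels'][120:440,160:480],(400,400))
save({'pixels':np.hstack([a,b])},'p4.png')
E
```

```text
10.4333 [0.60683766 0.05017971 0.20863845] [-3.95568325e-01 -3.11628658e+00 -6.69392056e-04] [ 0.21383339 -0.3823791   0.65542417] 0.08766262127396628
side 187 knob tool [ 2.9  1.9 69.3] ((3.0223307609558105, 0.9346523284912109), (25.268939971923828, 29.682857513427734), 42.277259826660156)
  tab 98 [73.7 51.9 97.2]
wrist 1429 knob tool [-0.6 -1.  68.5] ((-1.3592548370361328, -0.8746347427368164), (28.365013122558594, 29.170547485351562), 88.7169418334961)
  tab 530 [70.4 51.1 96.5]
scene 202 knob tool [-4.   0.4 68.9] ((-3.2531070709228516, 0.5161418914794922), (27.734649658203125, 28.1919002532959), 74.35736846923828)
  tab 80 [68.9 52.5 97. ]
```

View pics/p4.png

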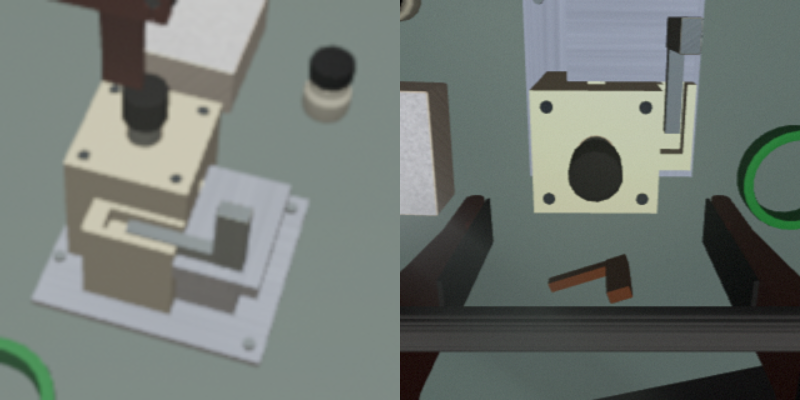

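The pin lies flat in the notch with its tab outwards: left (235,235), right (683,35), tab top at about 0.112 m. The knob is within about 1 mm of the tool axis. I'll descend and grip.

arm_command --series '[{"delta_pos": [-0.5, -0.6, 10], "roll": 0}, {"delta_pos": [-0.5, -0.6, 22], "roll": 0}, {"delta_pos": [-0.5, -0.6, 34], "roll": 0}, {"delta_pos": [-0.5, -0.6, 46], "roll": 0}, {"delta_pos": [-0.5, -0.6, 56], "roll": 0}, {"delta_pos": [-0.5, -0.6, 65], "roll": 0}, {"delta_pos": [-0.5, -0.6, 72], "roll": 0}, {"delta_pos": [-0.5, -0.6, 78], "roll": 0}, {"delta_pos": [-0.5, -0.6, 82], "roll": 0}, {"delta_pos": [-0.5, -0.6, 84], "roll": 0}, {"delta_pos": [-0.5, -0.6, 84.5], "roll": 0}, {"delta_pos": [-0.5, -0.6, 84.5], "roll": 0}, {"delta_pos": [-0.5, -0.6, 84.5], "roll": 0}]'

```text
time: 11.67
eef_pos: [0.6077, 0.0489, 0.1246]
orientation: [0.397, 3.116, 0.0]
contact_force: [0.7, 0.4, 0.4]
opening: 0.0876
```

arm_command --series '[{"delta_pos": [0, 0, 0], "roll": 0}, {"delta_pos": [0, 0, 0], "roll": 0}, {"delta_pos": [0, 0, 0], "roll": 0}, {"delta_pos": [0, 0, 0], "roll": 0}, {"delta_pos": [0, 0, 0], "roll": 0}, {"delta_pos": [0, 0, 0], "roll": 0}, {"delta_pos": [0, 0, 0], "roll": 0}, {"delta_pos": [0, 0, 0], "roll": 0}, {"delta_pos": [0, 0, 0], "roll": 0}, {"delta_pos": [0, 0, 0], "roll": 0}, {"delta_pos": [0, 0, 0], "roll": 0}, {"delta_pos": [0, 0, 0], "roll": 0}]' --grip 1 --force 30

```text
time: 12.67
eef_pos: [0.6074, 0.0489, 0.1242]
orientation: [0.396, 3.116, 0.0]
contact_force: [-0.9, 0.9, 1.0]
opening: 0.0298
```

```bash
cat > s.py <<'E'
from h import *
from scipy.spatial.transform import Rotation as R
o=ctrl.get_obs(); T=R.from_rotvec(o['orientation']).as_matrix()
print(o['time'],o['eef_pos'],o['orientation'],o['opening'],'tool F',(o['contact_force']@T).round(2),'tool M',(o['torque']@T).round(3))
E
python3 s.py
```

```text
12.6667 [0.60742609 0.04893038 0.12416309] [3.96357744e-01 3.11646922e+00 4.88594234e-05] 0.029830433323267066 tool F [ 1.1   0.67 -0.97] tool M [-0.099 -0.045 -0.011]
```

Gripped at 29.8 mm with hardly any side force. I'll lift the first part slowly and check.

arm_command --series '[{"delta_pos": [0, 0, -1], "roll": 0}, {"delta_pos": [0, 0, -2], "roll": 0}, {"delta_pos": [0, 0, -3.5], "roll": 0}, {"delta_pos": [0, 0, -5], "roll": 0}, {"delta_pos": [0, 0, -6.5], "roll": 0}, {"delta_pos": [0, 0, -8], "roll": 0}, {"delta_pos": [0, 0, -9.5], "roll": 0}, {"delta_pos": [0, 0, -11], "roll": 0}, {"delta_pos": [0, 0, -12], "roll": 0}, {"delta_pos": [0, 0, -12], "roll": 0}, {"delta_pos": [0, 0, -12], "roll": 0}]'

```text
time: 13.58
eef_pos: [0.6075, 0.0489, 0.1362]
orientation: [0.396, 3.116, 0.0]
contact_force: [0.6, -0.4, -2.2]
opening: 0.0295
```

```bash
python3 s.py
```

```text
13.5833 [0.60747975 0.04888328 0.13624485] [3.96481471e-01 3.11625862e+00 3.68434097e-05] 0.029534940839065788 tool F [-0.7  -0.21  2.18] tool M [-0.085 -0.027  0.04 ]
```

arm_command --series '[{"delta_pos": [0, 0, -1], "roll": 0}, {"delta_pos": [0, 0, -3], "roll": 0}, {"delta_pos": [0, 0, -5], "roll": 0}, {"delta_pos": [0, 0, -7], "roll": 0}, {"delta_pos": [0, 0, -9], "roll": 0}, {"delta_pos": [0, 0, -11], "roll": 0}, {"delta_pos": [0, 0, -13], "roll": 0}, {"delta_pos": [0, 0, -15], "roll": 0}, {"delta_pos": [0, 0, -17], "roll": 0}, {"delta_pos": [0, 0, -19], "roll": 0}, {"delta_pos": [0, 0, -21], "roll": 0}, {"delta_pos": [0, 0, -23], "roll": 0}, {"delta_pos": [0, 0, -25], "roll": 0}, {"delta_pos": [0, 0, -27], "roll": 0}, {"delta_pos": [0, 0, -29], "roll": 0}, {"delta_pos": [0, 0, -31], "roll": 0}, {"delta_pos": [0, 0, -32.5], "roll": 0}, {"delta_pos": [0, 0, -33], "roll": 0}, {"delta_pos": [0, 0, -33], "roll": 0}, {"delta_pos": [0, 0, -33], "roll": 0}]'

```text
time: 15.25
eef_pos: [0.6074, 0.0489, 0.1691]
orientation: [-0.396, -3.116, 0.0]
contact_force: [-0.7, -0.4, -3.0]
opening: 0.0294
```

```bash
python3 s.py; python3 - <<'E'
from h import *
S=[cam('side'),cam('scene')]
U=np.array([.6075,.049]);
for c in S:
    P=cloud(c); o=ctrl.get_obs()
    d=np.hypot(P[...,0]-.607,P[...,1]-.05)
    m=(d<.02)&(P[...,2]>.1)&(P[...,2]<.2)&(c['pixels'].max(-1)<70)
    print('knob z range',np.percentile(P[m][:,2],[1,99]).round(4),m.sum())
a=cv2.resize(S[0]['pixels'][150:310,270:430],(400,400)); b=cv2.resize(S[1]['pixels'][170:330,250:410],(400,400))
save({'pixels':np.hstack([a,b])},'p5.png')
E
```

```text
15.25 [0.607418   0.0488653  0.16910244] [-3.96439050e-01 -3.11647051e+00  5.46593351e-05] 0.02941458641452202 tool F [ 0.58 -0.58  2.96] tool M [-0.101 -0.035 -0.01 ]
knob z range [0.1775 0.1852] 6
knob z range [0.1641 0.1971] 55
```

View pics/p5.png

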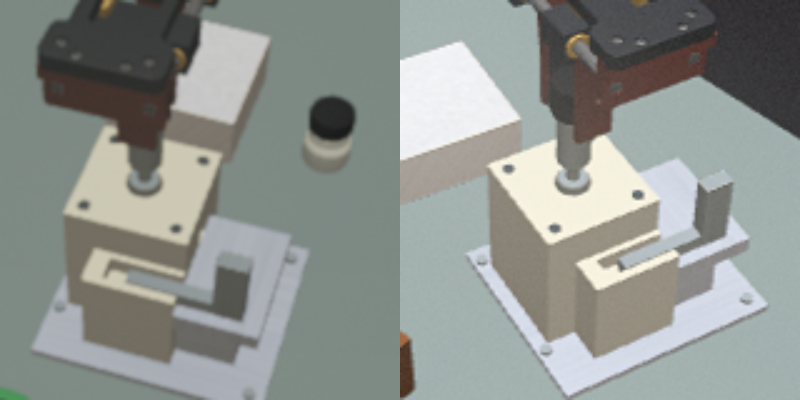

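The picture shows the lower rim of the groove as a full light ring at the bore mouth (145,182 and 573,182), with the pin still parked. The TCP rose 44.9 mm. Handing in.

```bash
python3 -c "
from rig import ctrl
print(ctrl.close_job())"
```

```text
the job is handed in; nothing more can be done
None
```

The lock pin is out and parked flat in the notch with its tab outwards. The spindle is raised and still held by its knob, with its lower part in the bore. I handed the job in at 15.4 s on the robot's clock.

**Pin:** I pulled it out 46 mm by the tab, moved it across about 3 mm above the ledge and slid it into the notch. In the views after I let go, the tab top stood at about 112 mm, the height expected if the pin lies on the notch floor. It was still in place in the last pictures.

**Spindle:** The tool rose 44.9 mm after gripping the knob. Side force read under about 1.2 N at each check, the load was about 3 N, and the grip opening stayed at 29.4–29.8 mm. The last pictures show the groove's lower edge just above the block's top.

**Checks that disagreed or were weak:**
- The scene and side cameras differed by about 5 mm in x, so I relied on the wrist camera up close.
- After the lift the knob was mostly hidden by the gripper, so its height by depth (6 and 55 pixels) proves little. The lift figure comes from the tool's rise and the visible groove.
- I did not measure the carton, tape roll and pot again. The arm's path stayed above or away from them, and wherever they appear in the pictures they look unmoved.

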